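# Take the sharpening stone out of its case and shut the case

## Task

The sharpening stone lies flush in its open case: press down the end next to the finger dip so that the other end tips up out of the case, take the stone there and lay it flat, grey side up, in the middle of the chopping board and lengthwise along it, without letting it drop. Then push the case's lid shut until its catch snaps home. Leave the board and everything else where it stands.

Things in the scene. Friction and masses are not known exactly. Their poses are not given: they have to be found in the camera images.
- stone: sharpening stone, a block 50 x 150 x 26 mm, 0.27 to 0.43 kg: a grey abrasive block 16 mm thick on a dark wooden base 10 mm thick. Origin at the centre of its underside, z up through the grey face, y along it to the end that tips up. It starts in the case, its y along the case's y, its grey face level with the rim, with 2 mm gaps at its sides (too little for fingers).
- stone_end (a point): middle of the grey face's edge at the stone's +y end, the end that tips up. When tipped (0.28 rad) it stands about 19 mm above the rim and stays up by itself; then the stone's long sides can be gripped near this end. Gripped off its middle, the stone may sag about the fingers until it is set down.
- case: wooden case, 108 (x) x 204 (y) x 54 mm high without the lid, standing firm (it cannot move). Origin under its middle, where the stone's middle also lies; x across it to the hinged side away from the robot, y along it, z up; rim at 54 mm. The stone's bay is 54 mm wide; the wooden rails along both its sides are 27 mm wide.
- case_dip (a point): middle of the finger dip (36 mm wide, 22 mm deep) cut in the end rail at the case's -y end, at rim height. It marks the end to press: the bed has a ridge under the stone's middle and falls away to this end, so a light press (under 1 N) on the grey face 15 to 30 mm from the stone's -y end tips it; that end sinks about 20 mm below the rim. 9 mm gap beyond the stone here.
- lid (a joint): lid on the case's +x side, in rad: 0 = shut on the rim, 1.57 = upright, starts open at 1.9 to 2.15, leaning away from the robot. A flat wooden panel 108 x 204 x 12 mm. Its hinge is stiff: it stays where it is left, 1 to 2 N at the edge moves it. At 0.08 it meets a spring ball catch; about 6 N down near the free edge pushes it past (at 0.04), and the catch snaps it to 0.
- lid_edge (a point): middle of the lid's free long edge, on its outer (upper) face; 108 mm from the hinge line. The catch lies under this edge, in the middle of the front rail
- lid_hinge (a point): middle of the lid's hinge line, at rim height, 54 mm in +x from the case's middle; the line runs along the case's y. The lid's inner face lies on it, its outer face 12 mm off
- board: wooden chopping board, 220 (x) x 340 (y) x 22 mm thick, lying loose and flat on the worktop, 1.05 kg; origin at the centre of its underside, y along its length
- mug_tea: orange mug, 81 mm across, 101 mm high, standing loose in front of the case; origin under its middle (the middle of mug and handle together)
- scissors: kitchen scissors with blue handles, 199 mm long, lying loose at the right; origin under their middle
- egg_box: grey egg box, 106 x 155 x 72 mm, standing loose at the left; origin under its middle

How it is judged:
By the outcome, as a careful person would: the job done as asked, in the order asked, and still so for the second after the job is handed in, with the robot touching nothing.
It also fails if it takes over 58 s, if anything falls off the work surface, if the arm or the gripper's body presses on something with over 40 N, if the wrist force passes 120 N, or if a joint passes its speed limit or range.

## Robot

A 7-joint arm with a two-finger parallel gripper is mounted at the origin on a cart in front of the work surface, level with it; the furniture and walls round the work are solid. World frame = base frame: x ahead of the robot, y to its left, z up, the work surface at z = 0. Lengths are in m, angles in rad, forces in N, time in s.
With the tool pointing down it reaches from about 0.4 to 0.925 m from the base axis. Payload 5.6 kg.
Tool frame: the origin (TCP) lies midway between the tips of the shut fingers; the grasp point (between the pads) lies 19 mm behind it; z points along the fingers, y is the line along which they close (so a half turn about z gives the same grasp; the last joint's range is limited). The gripper opens to 85 mm and grips with 20 to 120 N. Pads are 22 mm wide; open, the fingers measure 114 mm over their backs; the gripper's body (76 mm by 85 mm) begins 54 mm behind the grasp point. The pads swing forward as they close: fully open they stand 13 mm farther back than shut.
Start: joints at [1.1, 0.468, -0.012, 1.603, 0.006, 1.071, -0.056], TCP at [0.27, -0.591, 0.231] pointing down, gripper open.
Joint ranges: [-2.53, 2.53], [-0.31, 2.02], [-1.57, 1.55], [0.28, 2.44], [-1.29, 4.43], [0.15, 1.84], [-2.92, 2.92]. Speed limits (rad/s): [2.57, 2.57, 3.14, 3.14, 3.14, 3.14, 3.14].

## Interface

Orientations are given as a rotation vector (axis times angle).
In Python, from rig import bot, vision, job_done, finder gives the robot as it stands.
- The arm moves only by the shell command python3 -m crank 'ROWS' [FORCE]. ROWS is JSON, one flat list of numbers, 5 for each row, row after row: the shift along the tool's x, y, z in units of 30 mm (1.0 is 30 mm), then the turn about the tool's z in units of 6 degrees (1.0 is 6 degrees), then the opening, from 0 (shut) to 1 (fully open). A call has exactly 8 rows; each row shifts and turns the commanded pose from where the row before left it, along the tool's axes as they then stand; what a row does not reach is not made up. A row lasts 1/10 s, in which the tool goes at most 50 mm and 8.59 degrees, less where a joint would pass 70% of its speed; a pose out of reach is approached as far as the arm can. A call is refused whole if a number of a shift passes 1 or a number of a turn 1, either way. A call with a gripper value outside its range is refused whole. The fingers move at their own pace and stop on an object; FORCE is the grip in N (left out, the last holds). Time passes only in rows, so rows that do not move let the fingers close, or fill a call up. It gives the time, the measured TCP pose, the force, the opening and the grip force at its end, in the units of the state.
- bot.read_state(): the state, without advancing time (a new reading comes with each control period).
- vision.capture(name): name is "scene" or "top"; returns the picture (420x560x3 uint8, blue, green, red); there is no depth.
- vision.camera_info(name): a dict with "K" (3x3 intrinsics, pixels), "R" (3x3) and "t" (3): a world point X has camera coordinates R X + t. Camera axes: x right, y down, z forward; pixel columns grow to the right and rows downward; lengths in m; the calibration is good to about 2 mm. A picture is of the moment at which its call begins. camera_info takes no time and is no camera call.
- job_done(): hands the job in; it is judged then, once.
Trained networks look in the newest picture that a camera, given by its name, has taken for a name from the list of things; names that differ only in an ending like _2 or _b are one class to them, and where a whole thing is asked for, a point or a joint stands for the part that bears it (a point fixed in the world has none). Each returns a list of dicts, best first, with "conf" (0 to 1); they miss things now and then, are a little off and sometimes report something else, mostly with a low value. They report only what shows in the picture. A call takes as long as a camera call.
- finder.recognise(target, camera): "centre" ([row, column] in pixels, amid what is visible of it).
- finder.tip_of(target, camera): "centre" ([row, column] in pixels: a listed point, or the origin of a listed thing).
The state is a dict: "time_s": time; "joint_positions": joint angles; "qd": joint speeds; "tau": joint torques, N m; "tcp_pos": TCP position; "ee_rot": TCP orientation; "contact_force": force on the tool from outside, world axes, zero at the start; "moment": the same for the moment, N m; "finger_gap": finger opening in m; "grasp_force": force on a finger pad.
Only numpy, scipy, OpenCV 4.12 (cv2) and the standard library are available. Lean on these libraries where they do the work, as an engineer would, in place of code of your own. Each camera call takes 0.05 s, during which the arm holds its last target. There are 200 camera calls.

## Working session

There is one attempt and no reset: what is moved stays moved. The work goes in short steps, Python scripts to look and compute and a shell command to move; the robot and the scene stay as the last step left them, time stands still between calls to the robot, and variables do not carry over. Pictures are saved under pics/ and viewed, at most 10 in all, crops included, and the job is handed in when it is done.

```bash
ls; mkdir -p pics; cat > h.py <<'E'
import numpy as np, cv2
from rig import bot, vision, finder
def ray(cam,rc):
    c=vision.camera_info(cam);K,R,t=map(np.array,(c["K"],c["R"],c["t"]))
    d=R.T@np.linalg.solve(K,[rc[1],rc[0],1]);return -R.T@t,d
def at_z(cam,rc,z):
    o,d=ray(cam,rc);return o+d*(z-o[2])/d[2]
def proj(cam,X):
    c=vision.camera_info(cam);p=np.array(c["K"])@(np.array(c["R"])@np.array(X)+np.array(c["t"]));return p[1]/p[2],p[0]/p[2]
def tri(a,b):
    (o1,d1),(o2,d2)=ray("scene",a),ray("top",b)
    s=np.linalg.lstsq(np.c_[d1,-d2],o2-o1,rcond=None)[0]
    p,q=o1+d1*s[0],o2+d2*s[1];return (p+q)/2,np.linalg.norm(p-q)
E
python3 - <<'E'
from h import *
im={}
for c in("scene","top"):
    im[c]=vision.capture(c);cv2.imwrite(f"pics/{c}0.png",im[c])
    i=vision.camera_info(c);print(c,np.round(-np.array(i["R"]).T@np.array(i["t"]),3))
for n,z in [("stone",.028),("stone_end",.054),("case",0),("case_dip",.054),("lid_edge",.1),("lid_hinge",.054),("board",0),("mug_tea",0),("scissors",0),("egg_box",0)]:
    for c in("scene","top"):
        r=finder.tip_of(n,c)[:2]
        print(n,c,[(np.round(x["centre"]),round(x["conf"],2),np.round(at_z(c,x["centre"],z),3)) for x in r])
print(bot.read_state())
E
```

```text
pics
scene [ 0.596 -0.934  1.436]
top [-0.437 -0.325  1.436]
stone scene [(array([250., 289.]), 0.7, array([ 0.519, -0.212,  0.028]))]
stone top [(array([219., 326.]), 0.61, array([ 0.527, -0.233,  0.028])), (array([226., 324.]), 0.53, array([ 0.494, -0.233,  0.028]))]
stone_end scene [(array([234., 290.]), 0.78, array([ 0.515, -0.166,  0.054])), (array([114., 273.]), 0.19, array([0.381, 0.398, 0.054]))]
stone_end top []
case scene [(array([260., 288.]), 0.81, array([ 0.516, -0.239,  0.   ]))]
case top [(array([226., 321.]), 0.79, array([ 0.504, -0.217,  0.   ]))]
case_dip scene [(array([271., 291.]), 0.84, array([ 0.536, -0.304,  0.054]))]
case_dip top []
lid_edge scene [(array([238., 321.]), 0.56, array([ 0.623, -0.193,  0.1  ]))]
lid_edge top [(array([217., 161.]), 0.68, array([0.306, 0.4  , 0.1  ]))]
lid_hinge scene [(array([251., 303.]), 0.58, array([ 0.567, -0.224,  0.054]))]
lid_hinge top []
board scene [(array([174., 295.]), 0.89, array([0.502, 0.136, 0.   ]))]
board top [(array([211., 243.]), 0.86, array([0.492, 0.123, 0.   ]))]
mug_tea scene [(array([258., 232.]), 0.74, arr
[... 524 characters left out ...]
{'time_s': 1.1, 'joint_positions': array([ 1.10000428,  0.46749671, -0.01157403,  1.60270954,  0.00601286,
        1.07138504, -0.05630346]), 'qd': array([-0.00084509,  0.00169665,  0.00035779,  0.00137516, -0.00066136,
       -0.00037817,  0.00179167]), 'tau': array([ 1.85744666e-04, -5.32250118e+01,  2.16836378e-02, -2.51636589e+01,
        1.14931067e-02,  1.29082608e-03,  7.94310239e-06]), 'tcp_pos': array([ 0.2696071 , -0.5914569 ,  0.23128853]), 'ee_rot': array([ 3.06998051e+00,  6.66710168e-01, -8.00917353e-05]), 'contact_force': array([0.26516534, 0.84237967, 0.09771401]), 'moment': array([-0.01695039, -0.0026728 ,  0.02520684]), 'grasp_force': 0.0, 'finger_gap': 0.08578091031257287}
```

View pics/scene0.png

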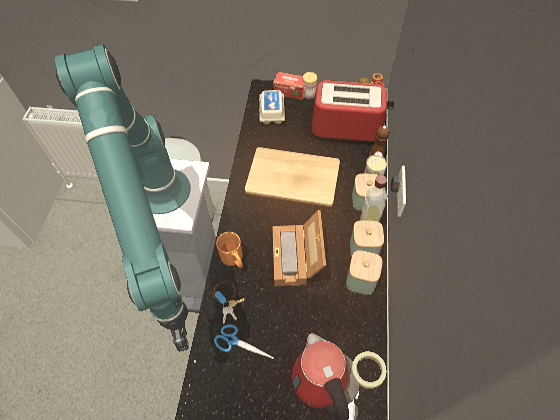

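View pics/top0.png

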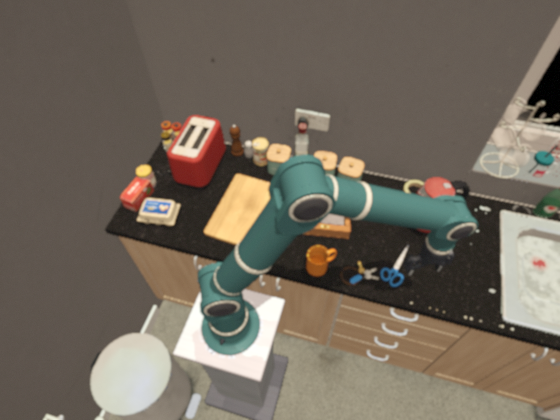

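The scene view shows the case at about (255,290) with its dip facing down the image and the lid leaning right. The board is at (176,293) and the mug at (250,232). In the top view the arm hides the case. I'll zoom in for exact corners.

```bash
python3 - <<'E'
from h import *
im=cv2.imread("pics/scene0.png")[200:295,215:340]
cv2.imwrite("pics/crop0.png",cv2.resize(im,None,fx=6,fy=6,interpolation=cv2.INTER_CUBIC))
im=cv2.imread("pics/scene0.png")
hsv=cv2.cvtColor(im,cv2.COLOR_BGR2HSV)
m=np.zeros(im.shape[:2],np.uint8);m[140:212,240:348]=(hsv[140:212,240:348,2]>140)*255
cs,_=cv2.findContours(m,cv2.RETR_EXTERNAL,cv2.CHAIN_APPROX_NONE);c=max(cs,key=cv2.contourArea)
P=np.array([at_z("scene",(p[0][1],p[0][0]),.022)[:2] for p in c],np.float32)
print(cv2.contourArea(c),cv2.minAreaRect(P))
print(cv2.approxPolyDP(c,4,True).reshape(-1,2))
E
```

```text
4067.0 ((0.4945487380027771, 0.11485813558101654), (0.2307392805814743, 0.33945977687835693), 85.84764862060547)
[[256 149]
 [246 192]
 [332 204]
 [337 158]]
```

View pics/crop0.png

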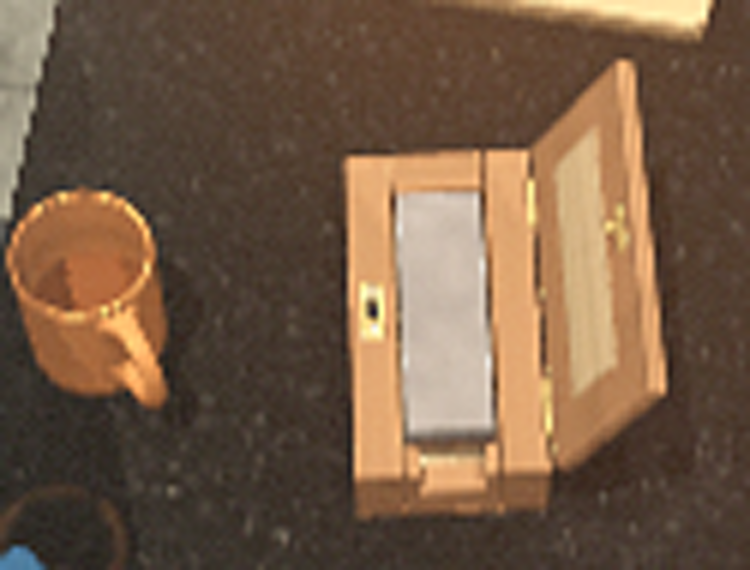

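The crop shows the case rim corners at (157,345), (150,528), (473,357) and (470,550). The grey stone runs (190,396) to (437,492), the catch is at left, and the lid's free edge goes from (60,625) to (392,665).

```bash
python3 - <<'E'
from h import *
from scipy.optimize import least_squares, minimize
px=lambda x,y:(200+(y+.5)/6-.5,215+(x+.5)/6-.5)
obs=[((345,157),(-54,102)),((528,150),(54,102)),((357,473),(-54,-102)),((550,472),(54,-102)),
((396,191),(-25,75)),((480,193),(25,75)),((493,437),(25,-75)),((405,437),(-25,-75))]
def T(p,m,z):
    c,s=np.cos(p[2]),np.sin(p[2]);x,y=np.array(m)/1000;return [p[0]+c*x-s*y,p[1]+s*x+c*y,z]
f=lambda p:np.ravel([np.subtract(proj("scene",T(p,m,.054)),px(*q)) for q,m in obs])
r=least_squares(f,[.52,-.22,.1],loss="soft_l1");print("case",r.x.round(4),np.round(f(r.x).reshape(-1,2),1).tolist())
p=r.x
def L(a):
    out=[]
    for q,y in(((633,62),102),((667,390),-102)):
        u=54-108*np.cos(a)+12*np.sin(a)*1; z=54+108*np.sin(a)+12*np.cos(a)
        out.append(np.subtract(proj("scene",T(p,(u,y),z/1000)),px(*q)))
    return np.ravel(out)
for a in(1.9,1.95,2,2.05,2.1,2.15):print(a,L(a).round(1))
im=cv2.imread("pics/scene0.png");hsv=cv2.cvtColor(im,cv2.COLOR_BGR2HSV)
m=np.zeros(im.shape[:2],np.uint8);m[140:212,240:348]=(hsv[140:212,240:348,2]>110)*255
cs,_=cv2.findContours(m,cv2.RETR_EXTERNAL,cv2.CHAIN_APPROX_NONE);c=max(cs,key=cv2.contourArea)
m[:]=0;cv2.drawContours(m,[c],-1,255,-1);M=cv2.resize(m,None,fx=4,fy=4)>127
def cost(q):
    P=[proj("scene",T(q,(x,y),z)) for x in(-110,110) for y in(-170,170) for z in(0,.022)]
    h=cv2.convexHull(np.array([[(b+.5)*4,(a+.5)*4] for a,b in P],np.float32)).astype(np.int32)
    k=np.zeros(M.shape,np.uint8);cv2.fillConvexPoly(k,h,1);return (M^(k>0)).sum()/M.sum()
b=min((minimize(cost,[.495,.122,np.pi/2+a],method="Nelder-Mead",options=dict(initial_simplex=[[.495,.122,np.pi/2+a],[.51,.122,np.pi/2+a],[.495,.135,np.pi/2+a],[.495,.122,np.pi/2+a+.05]])) for a in(-.1,-.06,0)),key=lambda r:r.fun)
print("board",b.x.round(4),b.fun)
E
```

```text
case [ 0.5186 -0.2309  0.1559] [[0.0, -0.0], [0.1, 0.1], [1.1, -0.6], [0.1, 0.1], [0.7, -0.1], [-0.1, 0.3], [-1.3, 0.3], [-0.8, -0.1]]
1.9 [-0.6 -2.7  0.3 -3.4]
1.95 [-0.3 -1.3  0.6 -1.9]
2 [ 0.1  0.   0.9 -0.4]
2.05 [0.5 1.3 1.2 1. ]
2.1 [1.  2.6 1.6 2.3]
2.15 [1.5 3.8 2.  3.6]
board [0.4951 0.1202 1.4999] 0.016916525695619203
```

```bash
cat >> h.py <<'E'
CASE=np.array([.5186,-.2309,.1559]);BOARD=np.array([.4951,.1202,1.4999])
def W(p,x,y,z):
    c,s=np.cos(p[2]),np.sin(p[2]);return np.array([p[0]+c*x-s*y,p[1]+s*x+c*y,z])
def to(X,yaw=None):
    "shift (units of 30mm, tool axes as they stand) and turn units to bring TCP to X with tool-x at world angle yaw"
    s=bot.read_state();r=s["ee_rot"];psi=2*np.arctan2(r[1],r[0]);d=(np.array(X)-s["tcp_pos"])/.03
    t=0 if yaw is None else -np.degrees((yaw-psi+np.pi)%(2*np.pi)-np.pi)/6
    c,n=np.cos(psi),np.sin(psi)
    print("shift",np.round([c*d[0]+n*d[1],n*d[0]-c*d[1],-d[2]],2),"turn",round(t,2),"t",round(s["time_s"],2),"F",np.round(s["contact_force"],1),"gap",round(s["finger_gap"],3),"tcp",s["tcp_pos"].round(3))
E
python3 - <<'E'
from h import *
to(W(CASE,0,-.052,.10),CASE[2]+np.pi/2)
E
```

```text
shift [12.07 -5.82  4.38] turn -12.4 t 1.1 F [0.3 0.8 0.1] gap 0.086 tcp [ 0.27  -0.591  0.231]
```

```bash
python3 -m crank '[1,-0.5,0,0,0, 1,-0.5,0,0,0, 1,-0.5,0,0,0, 1,-0.5,0,0,0, 1,-0.5,0,0,0, 1,-0.5,0,0,0, 1,-0.5,0,0,0, 1,-0.5,0,0,0]' 40
python3 -m crank '[1,-0.5,0,0,0, 1,-0.5,0,0,0, 1,-0.5,0,0,0, 1,-0.3,0,0,0, 0,0,0.5,-1,0, 0,0,0.5,-1,0, 0,0,0.5,-1,0, 0,0,0.5,-1,0]'
python3 -m crank '[0,0,0.5,-1,0, 0,0,0.5,-1,0, 0,0,0.5,-1,0, 0,0,0.5,-1,0, 0,0,0.3,-1,0, 0,0,0,-1,0, 0,0,0,-1,0, 0,0,0,-1,0]'
python3 - <<'E'
from h import *
to(W(CASE,0,-.052,.06),CASE[2]+np.pi/2)
E
```

```text
time_s: 1.9
tcp_pos: [0.439, -0.3816, 0.2315]
ee_rot: [3.07, 0.667, 0.0]
contact_force: [-0.5, -0.0, 0.6]
finger_gap: -0.0001
grasp_force: 0.0
time_s: 2.7
tcp_pos: [0.5251, -0.2837, 0.1708]
ee_rot: [2.861, 1.297, 0.0]
contact_force: [1.0, 0.9, -0.2]
finger_gap: -0.0002
grasp_force: 0.0
time_s: 3.5
tcp_pos: [0.525, -0.2839, 0.1022]
ee_rot: [-2.087, -2.348, 0.0]
contact_force: [-0.0, -0.4, 0.2]
finger_gap: 0.0001
grasp_force: 0.0
shift [0.05 0.06 1.41] turn -0.37 t 3.5 F [-0.  -0.4  0.2] gap 0.0 tcp [ 0.525 -0.284  0.102]
```

```bash
python3 -m crank '[0.05,0.06,0.5,-0.37,0, 0,0,0.5,0,0, 0,0,0.4,0,0, 0,0,0.12,0,0, 0,0,0.12,0,0, 0,0,0.12,0,0, 0,0,0.12,0,0, 0,0,0,0,0]'
python3 -m crank '[0,0,0.06,0,0, 0,0,0.06,0,0, 0,0,0.06,0,0, 0,0,0,0,0, 0,0,0,0,0, 0,0,0,0,0, 0,0,0,0,0, 0,0,0,0,0]'
python3 - <<'E'
from h import *
to(W(CASE,0,.058,.12),CASE[2]+np.pi/2)
E
```

```text
time_s: 4.3
tcp_pos: [0.5265, -0.2821, 0.0456]
ee_rot: [-2.046, -2.384, 0.0]
contact_force: [-0.5, -0.3, -1.0]
finger_gap: 0.0002
grasp_force: 0.0
time_s: 5.1
tcp_pos: [0.527, -0.2823, 0.0425]
ee_rot: [2.045, 2.383, -0.001]
contact_force: [-3.9, 1.5, 13.1]
finger_gap: -0.0001
grasp_force: 6.3
shift [ 3.67 -0.03 -2.58] turn -0.04 t 5.1 F [-3.9  1.5 13.1] gap -0.0 tcp [ 0.527 -0.282  0.042]
```

```bash
python3 -m crank '[0,0,-0.6,0,0, 0,0,-1,0,0, 0,0,-1,0,0, 1,0,0,0,0.5, 1,0,0,0,1, 1,0,0,0,1, 0.5,0,0,0,1, 0,0,0,0,1]'
python3 - <<'E'
from h import *
im=vision.capture("scene");cv2.imwrite("pics/s1.png",cv2.resize(im[190:295,240:345],None,fx=5,fy=5,interpolation=cv2.INTER_CUBIC))
print(finder.tip_of("stone_end","scene"),proj("scene",W(CASE,0,.065,.0737)))
to(W(CASE,0,.054,.056),CASE[2]+np.pi/2)
E
```

```text
time_s: 5.9
tcp_pos: [0.5108, -0.1763, 0.1187]
ee_rot: [-2.042, -2.388, -0.001]
contact_force: [-0.3, -1.0, 0.4]
finger_gap: 0.0724
grasp_force: 0.0
[{'centre': [230.0, 288.9], 'conf': 0.68}] (np.float64(231.62427731696368), np.float64(287.78692560801136))
shift [ 0.07 -0.02  2.09] turn -0.04 t 6.0 F [-0.  -0.6 -0. ] gap 0.085 tcp [ 0.511 -0.18   0.119]
```

View pics/s1.png

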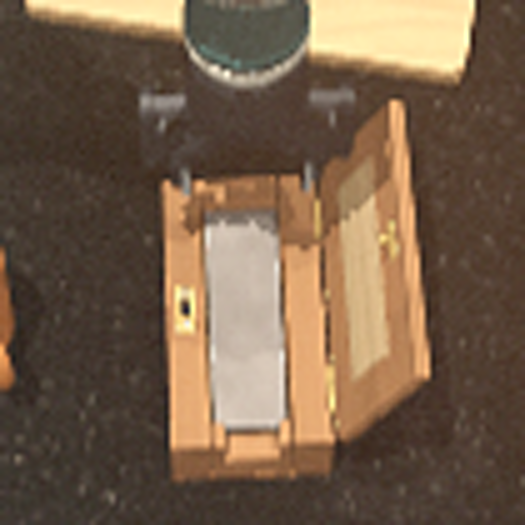

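The stone has tipped: its +y end stands up at about (213,240) in the crop, near the prediction, and the open fingers straddle it.

```bash
python3 -m crank '[0.07,0,0.6,0,0.8, 0,0,0.6,0,0.8, 0,0,0.5,0,0.8, 0,0,0.2,0,0.8, 0,0,0.14,0,0.8, 0,0,0,0,0.8, 0,0,0,0,0.5, 0,0,0,0,0.5]' 60
python3 -m crank '[0,0,0,0,0.4, 0,0,0,0,0.3, 0,0,0,0,0.3, 0,0,0,0,0.3, 0,0,0,0,0.3, 0,0,0,0,0.3, 0,0,0,0,0.3, 0,0,0,0,0.3]' 60
```

```text
time_s: 6.8
tcp_pos: [0.5092, -0.1768, 0.0577]
ee_rot: [-2.046, -2.383, 0.004]
contact_force: [-4.6, 0.2, 2.8]
finger_gap: 0.0483
grasp_force: 63.3
time_s: 7.6
tcp_pos: [0.5092, -0.1768, 0.0576]
ee_rot: [-2.046, -2.382, 0.003]
contact_force: [-5.8, -0.3, 5.2]
finger_gap: 0.0483
grasp_force: 63.6
```

```bash
python3 -m crank '[0,0,-0.15,0,0.3, 0,0,-0.25,0,0.3, 0,0,-0.4,0,0.3, 0,0,-0.5,0,0.3, 0,0,-0.6,0,0.3, 0,0,-0.7,0,0.3, 0,0,-0.7,0,0.3, 0,0,-0.7,0,0.3]'
python3 -m crank '[0,0,-0.6,0,0.3, 0,0,-0.6,0,0.3, 0,0,-0.4,0,0.3, 0,0,-0.2,0,0.3, 0,0,0,0,0.3, 0,0,0,0,0.3, 0,0,0,0,0.3, 0,0,0,0,0.3]'
python3 - <<'E'
from h import *
im=vision.capture("scene");cv2.imwrite("pics/s2.png",cv2.resize(im[150:295,230:345],None,fx=4,fy=4,interpolation=cv2.INTER_CUBIC))
to(W(BOARD,0,.062,.20),BOARD[2]+np.pi/2)
E
```

```text
time_s: 8.4
tcp_pos: [0.5115, -0.1758, 0.1798]
ee_rot: [2.043, 2.383, 0.003]
contact_force: [0.2, -0.4, -4.0]
finger_gap: 0.0482
grasp_force: 62.9
time_s: 9.2
tcp_pos: [0.51, -0.1761, 0.2304]
ee_rot: [-2.045, -2.383, 0.001]
contact_force: [-0.1, 0.3, -3.8]
finger_gap: 0.0479
grasp_force: 62.9
shift [10.3  -1.01  1.02] turn -12.87 t 9.25 F [ 0.4 -0.4 -3.4] gap 0.048 tcp [ 0.51  -0.176  0.231]
```

View pics/s2.png

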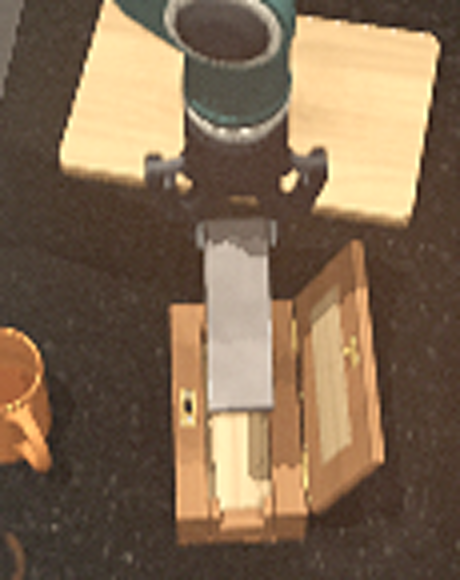

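The stone is held at its raised end, only slightly tilted, with its lower end at about (409,240) in the crop, clear of the case. Next I carry it to the board.

```bash
python3 -m crank '[0.5,0,0,0,0.3, 1,0,0,0,0.3, 1,-0.2,0,0,0.3, 1,-0.2,0,0,0.3, 1,-0.2,0,0,0.3, 1,-0.2,0,0,0.3, 1,-0.2,0,0,0.3, 1,0,0,0,0.3]'
python3 -m crank '[1,0,0,0,0.3, 1,0,0,0,0.3, 0.5,0,0,0,0.3, 0.3,0,0,-0.5,0.3, 0,0,0,-1,0.3, 0,0,0,-1,0.3, 0,0,0,-1,0.3, 0,0,0.1,-1,0.3]'
python3 -m crank '[0,0,0.1,-1,0.3, 0,0,0.1,-1,0.3, 0,0,0.1,-1,0.3, 0,0,0.1,-1,0.3, 0,0,0.1,-1,0.3, 0,0,0.1,-1,0.3, 0,0,0.1,-1,0.3, 0,0,0.1,-1,0.3]'
python3 - <<'E'
from h import *
to(W(BOARD,0,.062,.10),BOARD[2]+np.pi/2)
E
```

```text
time_s: 10.05
tcp_pos: [0.4449, 0.0436, 0.2312]
ee_rot: [2.045, 2.385, -0.001]
contact_force: [0.6, 0.5, -3.8]
finger_gap: 0.0484
grasp_force: 62.9
time_s: 10.85
tcp_pos: [0.4338, 0.1246, 0.2284]
ee_rot: [1.424, 2.8, -0.0]
contact_force: [-0.0, -0.7, -4.3]
finger_gap: 0.048
grasp_force: 62.9
time_s: 11.65
tcp_pos: [0.4335, 0.1243, 0.204]
ee_rot: [-0.163, -3.137, 0.001]
contact_force: [-0.3, 0.8, -3.9]
finger_gap: 0.0485
grasp_force: 62.9
shift [0.01 0.01 3.47] turn -0.31 t 11.65 F [-0.3  0.8 -3.9] gap 0.048 tcp [0.433 0.124 0.204]
```

```bash
python3 -m crank '[0,0,0.4,-0.3,0.3, 0,0,0.6,0,0.3, 0,0,0.6,0,0.3, 0,0,0.6,0,0.3, 0,0,0.4,0,0.3, 0,0,0.3,0,0.3, 0,0,0.1,0,0.3, 0,0,0,0,0.3]' 40
python3 - <<'E'
from h import *
im=vision.capture("scene");im2=vision.capture("top")
a=cv2.resize(im[135:215,235:355],None,fx=5,fy=5,interpolation=cv2.INTER_CUBIC)
cv2.imwrite("pics/s3.png",a)
to(W(BOARD,0,.062,.036),BOARD[2]+np.pi/2)
E
```

```text
time_s: 12.45
tcp_pos: [0.4339, 0.1248, 0.1141]
ee_rot: [-0.122, -3.139, 0.0]
contact_force: [-0.0, 0.9, -3.7]
finger_gap: 0.0485
grasp_force: 62.9
shift [ 0.04 -0.01  2.63] turn -0.07 t 12.55 F [-0.5 -0.2 -3.5] gap 0.048 tcp [0.434 0.125 0.115]
```

View pics/s3.png

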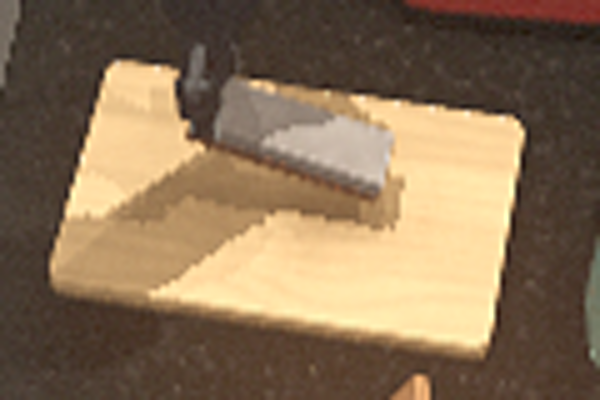

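The stone hangs over the board lengthwise, its free end slightly low at about (170,380) in the crop. Now I lower it gently.

```bash
python3 -m crank '[0.04,0,0.2,0,0.3, 0,0,0.2,0,0.3, 0,0,0.2,0,0.3, 0,0,0.15,0,0.3, 0,0,0.15,0,0.3, 0,0,0.15,0,0.3, 0,0,0.15,0,0.3, 0,0,0.1,0,0.3]' 30
python3 -m crank '[0,0,0.12,0,0.3, 0,0,0.12,0,0.3, 0,0,0.12,0,0.3, 0,0,0.12,0,0.3, 0,0,0.12,0,0.3, 0,0,0.12,0,0.3, 0,0,0.12,0,0.3, 0,0,0,0,0.3]'
```

```text
time_s: 13.35
tcp_pos: [0.4325, 0.1247, 0.0748]
ee_rot: [-0.122, -3.139, 0.0]
contact_force: [-0.5, -0.1, -3.9]
finger_gap: 0.0482
grasp_force: 62.9
time_s: 14.15
tcp_pos: [0.4327, 0.1249, 0.0497]
ee_rot: [-0.122, -3.139, -0.001]
contact_force: [-2.1, 0.5, 1.8]
finger_gap: 0.0481
grasp_force: 63.0
```

```bash
python3 -m crank '[0,0,0.08,0,0.3, 0,0,0.08,0,0.3, 0,0,0.08,0,0.3, 0,0,0.08,0,0.3, 0,0,0.06,0,0.3, 0,0,0,0,0.3, 0,0,0,0,0.3, 0,0,0,0,0.3]'
python3 - <<'E'
from h import *
im=vision.capture("scene")
a=cv2.resize(im[135:215,235:355],None,fx=5,fy=5,interpolation=cv2.INTER_CUBIC)
cv2.imwrite("pics/s4.png",a)
for s in ((-25,-75),(25,-75),(-25,75),(25,75)):
  for z in (.022,.048): print(s,z,[round(float(v)) for v in (lambda r,c:((r-135)*5,(c-235)*5))(*proj("scene",W(BOARD,s[0]/1e3,s[1]/1e3,z)))])
to(W(BOARD,0,.062,.036),BOARD[2]+np.pi/2)
E
```

```text
time_s: 14.95
tcp_pos: [0.4326, 0.1245, 0.0386]
ee_rot: [-0.123, -3.139, 0.001]
contact_force: [-3.4, -0.4, 1.2]
finger_gap: 0.0484
grasp_force: 62.4
(-25, -75) 0.022 [234, 380]
(-25, -75) 0.048 [214, 381]
(25, -75) 0.022 [183, 390]
(25, -75) 0.048 [163, 391]
(-25, 75) 0.022 [205, 188]
(-25, 75) 0.048 [185, 187]
(25, 75) 0.022 [155, 201]
(25, 75) 0.048 [134, 200]
shift [-0.02  0.01  0.09] turn -0.07 t 15.0 F [-2.1 -1.1  0.9] gap 0.048 tcp [0.433 0.124 0.039]
```

View pics/s4.png

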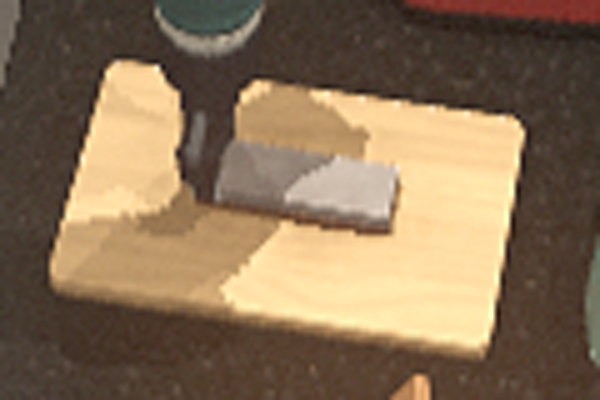

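The stone is nearly down and parallel to the board. Its far corners at (219,390) and (164,399) sit about 7 mm too far in +x compared with the prediction, so I lift a little, shift and set it down.

```bash
python3 -m crank '[0,0,-0.1,0,0.3, 0,0,-0.1,0,0.3, 0.12,0,0,0,0.3, 0.12,0,0,0,0.3, 0,0,0.08,0,0.3, 0,0,0.08,0,0.3, 0,0,0.04,0,0.3, 0,0,0,0,0.3]'
python3 -m crank '[0,0,0.03,0,0.3, 0,0,0.03,0,0.3, 0,0,0.03,0,0.3, 0,0,0,0,0.3, 0,0,0,0,0.3, 0,0,0,0,0.3, 0,0,0,0,0.3, 0,0,0,0,0.3]'
python3 - <<'E'
from h import *
to(W(BOARD,0,.062,.036),BOARD[2]+np.pi/2)
E
```

```text
time_s: 15.8
tcp_pos: [0.425, 0.1254, 0.0385]
ee_rot: [-0.122, -3.138, 0.0]
contact_force: [-2.8, -0.5, 2.1]
finger_gap: 0.0484
grasp_force: 62.5
time_s: 16.6
tcp_pos: [0.4255, 0.1252, 0.036]
ee_rot: [0.123, 3.139, -0.0]
contact_force: [-2.5, -0.3, 2.5]
finger_gap: 0.0482
grasp_force: 62.4
shift [-0.26 -0.   -0.  ] turn -0.07 t 16.6 F [-2.5 -0.3  2.5] gap 0.048 tcp [0.426 0.125 0.036]
```

```bash
python3 -m crank '[0,0,0.03,0,0.3, 0,0,0.03,0,0.3, 0,0,0.03,0,0.3, 0,0,0,0,0.3, 0,0,0,0,0.3, 0,0,0,0,0.3, 0,0,0,0,0.3, 0,0,0,0,0.3]'
```

```text
time_s: 17.4
tcp_pos: [0.4256, 0.1253, 0.0354]
ee_rot: [0.121, 3.138, -0.004]
contact_force: [-10.8, -3.5, 35.9]
finger_gap: 0.0484
grasp_force: 66.0
```

```bash
python3 -m crank '[0,0,-0.06,0,0.3, 0,0,0,0,0.3, 0,0,0,0,0.62, 0,0,0,0,0.66, 0,0,0,0,0.72, 0,0,0,0,0.8, 0,0,0,0,0.85, 0,0,-0.2,0,0.85]'
python3 -m crank '[0,0,-0.5,0,0.85, 0,0,-1,0,0.8, 0,0,-1,0,0.8, 0,0,-1,0,0.5, 0,0,-1,0,0, 0,-1,0,0,0, 0,-1,0,0,0, 0,-1,0,0,0]'
python3 - <<'E'
from h import *
im=vision.capture("scene")
a=cv2.resize(im[135:215,235:355],None,fx=5,fy=5,interpolation=cv2.INTER_CUBIC)
cv2.imwrite("pics/s5.png",a)
to(W(CASE,.15,0,.25),CASE[2]+np.pi/2)
E
```

```text
time_s: 18.2
tcp_pos: [0.425, 0.1252, 0.0408]
ee_rot: [-0.122, -3.138, 0.001]
contact_force: [0.1, 0.4, -0.1]
finger_gap: 0.0727
grasp_force: 0.0
time_s: 19.0
tcp_pos: [0.4183, 0.0347, 0.1767]
ee_rot: [0.121, 3.138, -0.001]
contact_force: [1.0, -0.6, -0.8]
finger_gap: -0.0
grasp_force: 0.0
shift [-8.93 -7.19 -2.47] turn 12.72 t 19.05 F [-0.3 -4.3 -1.2] gap -0.0 tcp [0.418 0.03  0.176]
```

View pics/s5.png

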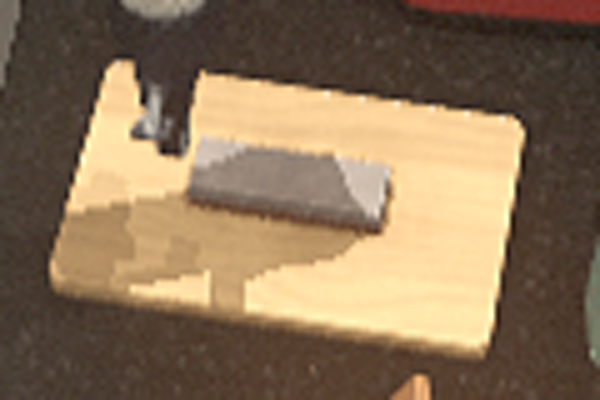

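The stone lies flat and grey side up, in the middle of the board and parallel to it: its corners are within 1 px of the prediction, and the board corners have not moved. Next is the lid.

```bash
python3 -m crank '[-0.9,-0.8,-1,1,0, -0.9,-0.8,-1,0,0, -1,-0.8,-0.5,0,0, -1,-0.8,0,0,0, -1,-0.8,0,0,0, -1,-0.8,0,0,0, -1,-0.8,0,0,0, -0.5,-0.3,0,0,0]'
python3 -m crank '[0,0,0,1,0, 0,0,0,1,0, 0,0,0,1,0, 0,0,0,1,0, 0,0,0,1,0, 0,0,0,1,0, 0,0,0,1,0, 0,0,0,1,0]'
python3 - <<'E'
from h import *
for rc in((237,351),(225,351),(180,352),(270,348)):print(rc,at_z("scene",rc,.1).round(3),at_z("scene",rc,.0).round(3))
to(W(CASE,.15,0,.25),CASE[2]+np.pi/2)
E
```

```text
time_s: 19.85
tcp_pos: [0.6056, -0.1795, 0.2506]
ee_rot: [0.293, 3.128, -0.001]
contact_force: [-0.0, -0.1, 0.1]
finger_gap: -0.0001
grasp_force: 0.0
time_s: 20.65
tcp_pos: [0.6043, -0.1754, 0.2513]
ee_rot: [-1.54, -2.738, -0.0]
contact_force: [0.1, -0.8, -0.0]
finger_gap: -0.0001
grasp_force: 0.0
(237, 351) [ 0.722 -0.178  0.1  ] [ 0.732 -0.121  0.   ]
(225, 351) [ 0.721 -0.131  0.1  ] [ 0.73  -0.071  0.   ]
(180, 352) [0.717 0.059 0.1  ] [0.726 0.133 0.   ]
(270, 348) [ 0.718 -0.299  0.1  ] [ 0.727 -0.252  0.   ]
shift [-2.    1.22  0.04] turn 3.73 t 20.65 F [ 0.1 -0.8 -0. ] gap -0.0 tcp [ 0.604 -0.175  0.251]
```

```bash
python3 -m crank '[-0.7,0.42,0,0,0, -0.7,0.4,0,0,0, -0.6,0.4,0,0,0, 0,0,0,1,0, 0,0,0,1,0, 0,0,0,1,0, 0,0,0,0.73,0, 0,0,0,0,0]'
python3 -m crank '[0,0,0.5,0,0, 0,0,0.7,0,0, 0,0,0.7,0,0, 0,0,0.7,0,0, 0,0,0.7,0,0, 0,0,0.5,0,0, 0,0,0.3,0,0, 0,0,0,0,0]'
python3 - <<'E'
from h import *
to(W(CASE,.08,0,.13),CASE[2]+np.pi/2)
E
```

```text
time_s: 21.45
tcp_pos: [0.667, -0.2074, 0.2512]
ee_rot: [-2.037, -2.392, -0.0]
contact_force: [-0.2, -0.5, 0.5]
finger_gap: -0.0003
grasp_force: 0.0
time_s: 22.25
tcp_pos: [0.6662, -0.2077, 0.1263]
ee_rot: [-2.035, -2.39, 0.002]
contact_force: [0.0, -0.3, -0.1]
finger_gap: -0.0002
grasp_force: 0.0
shift [ 0.01 -2.31 -0.12] turn 0.04 t 22.25 F [ 0.  -0.3 -0.1] gap -0.0 tcp [ 0.666 -0.208  0.126]
```

```bash
python3 -m crank '[0,-0.6,-0.05,0,0, 0,-0.6,-0.05,0,0, 0,-0.6,-0.05,0,0, 0,-0.5,-0.05,0,0, 0,-0.5,-0.1,0,0, 0,-0.5,-0.1,0,0, 0,0,0,0,0, 0,0,0,0,0]'
python3 - <<'E'
from h import *
vision.capture("scene")
print(finder.tip_of("lid_edge","scene")[:2])
for a in(1.9,1.57,1.35,1.2,1.05):print(a,np.round(proj("scene",W(CASE,.054-.108*np.cos(a)+.012*np.sin(a),0,.054+.108*np.sin(a)+.012*np.cos(a)))))
to(W(CASE,.025,0,.128),CASE[2]+np.pi/2)
E
```

```text
time_s: 23.05
tcp_pos: [0.5702, -0.2239, 0.1412]
ee_rot: [2.036, 2.39, 0.001]
contact_force: [0.8, 0.4, -1.4]
finger_gap: -0.0002
grasp_force: 0.0
[{'centre': [234.2, 297.1], 'conf': 0.55}, {'centre': [175.8, 294.6], 'conf': 0.4}]
1.9 [236. 320.]
1.57 [235. 309.]
1.35 [235. 302.]
1.2 [236. 297.]
1.05 [237. 292.]
shift [ 0.02 -0.91  0.42] turn 0.04 t 23.15 F [ 0.9 -0.6  0.7] gap 0.0 tcp [ 0.57  -0.223  0.14 ]
```

```bash
python3 -m crank '[0,-0.45,0.2,0,0, 0,-0.45,0.22,0,0, 0,-0.34,0.26,0,0, 0,-0.33,0.27,0,0, 0,-0.24,0.35,0,0, 0,-0.23,0.35,0,0, 0,-0.17,0.3,0,0, 0,0,0,0,0]'
python3 - <<'E'
from h import *
to(W(CASE,-.035,0,.10),CASE[2]+np.pi/2)
E
```

```text
time_s: 23.95
tcp_pos: [0.502, -0.2339, 0.0797]
ee_rot: [-2.035, -2.388, 0.002]
contact_force: [-0.2, -0.0, -0.9]
finger_gap: -0.0
grasp_force: 0.0
shift [ 0.02 -0.6  -0.68] turn 0.03 t 23.95 F [-0.2 -0.  -0.9] gap -0.0 tcp [ 0.502 -0.234  0.08 ]
```

```bash
python3 -m crank '[0,0,-0.7,0,0, 0,-0.65,0,0,0, 0,0,0.4,0,0, 0,0,0.3,0,0, 0,0,0.15,0,0, 0,0,0.12,0,0, 0,0,0.1,0,0, 0,0,0.08,0,0]'
python3 -m crank '[0,0,0.05,0,0, 0,0,0.03,0,0, 0,0,0,0,0, 0,0,0,0,0, 0,0,0,0,0, 0,0,0,0,0, 0,0,0,0,0, 0,0,0,0,0]'
```

```text
time_s: 24.75
tcp_pos: [0.485, -0.2369, 0.0676]
ee_rot: [-2.037, -2.392, -0.0]
contact_force: [-0.3, -0.2, 0.9]
finger_gap: 0.0001
grasp_force: 0.0
time_s: 25.55
tcp_pos: [0.485, -0.237, 0.066]
ee_rot: [2.037, 2.391, 0.001]
contact_force: [-0.6, 1.0, 4.8]
finger_gap: -0.0002
grasp_force: 2.7
```

```bash
python3 -m crank '[0,0,0.05,0,0, 0,0,0.04,0,0, 0,0,0,0,0, 0,0,0,0,0, 0,0,-0.2,0,0, 0,0,-0.8,0,0, 0,0,-1,0,0, 0,0,-1,0,0]'
python3 -m crank '[0,0,-1,0,0, 0,0,-1,0,0, 1,0,-0.5,0,0, 1,0,0,0,0, 1,0,0,0,0, -1,0,0,0,0, 0,0,0,0,0, 0,0,0,0,0]'
python3 - <<'E'
from h import *
im=vision.capture("scene")
a=cv2.resize(im[135:295,215:355],None,fx=3.7,fy=3.7,interpolation=cv2.INTER_CUBIC)
cv2.imwrite("pics/s6.png",a)
print(finder.tip_of("lid_edge","scene")[:2])
for an in(0,.04,.08):print([np.round((np.array(proj("scene",W(CASE,.054-.108*np.cos(an)+.012*np.sin(an),y,.054+.108*np.sin(an)+.012*np.cos(an))))-[135,215])*3.7) for y in(-.102,0,.102)])
E
```

```text
time_s: 26.35
tcp_pos: [0.4843, -0.2372, 0.1534]
ee_rot: [-2.037, -2.391, 0.0]
contact_force: [0.9, -0.5, 0.4]
finger_gap: -0.0002
grasp_force: 0.0
time_s: 27.15
tcp_pos: [0.4749, -0.1787, 0.2276]
ee_rot: [-2.039, -2.389, 0.0]
contact_force: [0.0, 0.5, -0.6]
finger_gap: -0.0004
grasp_force: 0.0
[{'centre': [251.0, 270.4], 'conf': 0.97}]
[array([529., 216.]), array([426., 213.]), array([329., 211.])]
[array([527., 216.]), array([424., 214.]), array([327., 211.])]
[array([525., 217.]), array([421., 214.]), array([325., 212.])]
```

View pics/s6.png

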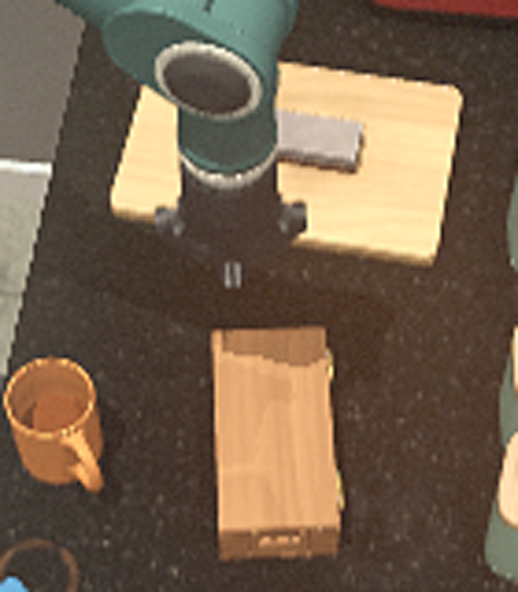

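The lid lies flush on the case: its edge matches the shut prediction, and the fingertip was at 66 mm, the height of the shut lid's top. The stone and board are in place.

```bash
python3 -c "from rig import job_done; print(job_done())"
```

```text
the job is handed in; nothing more can be done
None
```

The job is handed in: the stone lies flat, grey side up, in the middle of the board and lengthwise along it, and the lid is pressed shut past its catch, about 27 s into the 58 s allowed. The snap shows only from fingertip height and the last picture.

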